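# Shut and lock the interlocked gas levers of the hob

## Task

Before the hob is cleaned, shut its gas at the lever bank on the worktop: throw all three levers fully over, away from the robot, then slide the locking comb fully home across them by its knob. The levers are interlocked and go over only in one order, which cannot be seen and is different each time: feel which ones are held and never force a held lever, or anything else on the bank (stay under 25 N). Leave the things standing around alone.

Things in the scene. Friction and masses are not known exactly. Their poses are not given: they have to be found in the camera images.
- bank: Gas shut-off bank fixed on the worktop: aluminium housing 92 (x) x 216 (y) x 48 mm high on a dark foot 104 x 226 mm, three levers in a row on top, three brass pipe stubs on its far side. Origin: underside, 5 mm left of the housing's middle; x points away from the robot, y to the left along the row, z up. Turned up to 0.3 rad either way. No part of it may be pushed with 25 N or more.
- lever_left (a joint): Angle of the left lever, rad: 0 leaning 0.6 rad to the robot (the start), grows as it goes over, rubber-buffered end stop at about 1.2, leaning 0.6 rad away (shut). Pivots about the bank's y axis at bank x 0, y +75 mm, 25 mm above the worktop. Steel stem 10 mm thick, black grip 18 mm thick, 40 mm long; its end is 102 mm from the pivot. A free one needs 2 to 6 N at the grip and stays where left.
- lever_middle (a joint): Angle of the middle lever (bank y = +15 mm), rad; 0 to 1.2, built as the left one. A hidden interlock holds the second lever of the order until the first is over fully (past about 1.0 rad), and the third until the second is. The order differs at each start; any lever may be first. Levers already over may be left.
- lever_right (a joint): Angle of the right lever (bank y = -45 mm), rad; 0 to 1.2, built as the left one. A held lever gives 0.05 rad freely, a little more as its linkage flexes (0.06 to 0.12 rad in all), then is stopped.
- lever_left_tip (a point): Centre of the top end of the left lever's grip; moves with the lever. At the start at bank x = -58 mm, 109 mm above the worktop; fully over at bank x = +58 mm.
- lever_middle_tip (a point): Centre of the top end of the middle lever's grip; moves with the lever.
- lever_right_tip (a point): Centre of the top end of the right lever's grip; moves with the lever.
- lock_comb (a joint): Travel of the locking comb, m: flat steel bar with three teeth, 8 mm thick, its top 59 mm above the worktop, along the housing's near top edge. Slides to the left (bank +y) from its start (0 to 0.006) to a rubber stop at 0.030 (home), its teeth then on the near side of the thrown stems. A lever not thrown stops it at about 0.009. Sliding takes 3 to 5 N; it stays where left.
- comb_knob (a point): Centre of the top of the comb's upright knob: a black pin 16 mm thick, 40 mm tall, its top 98 mm above the worktop, near the right end of the comb at bank x = -38 mm, y = -95 mm plus the comb's travel. Push it to the left from its right side.
- timer: Dark round kitchen timer, 60 mm across, 25 mm high, standing behind the bank; leave alone. Origin: centre of its underside.
- spice_box: Pale round spice tin, 62 mm across, 25 mm high, standing behind the bank; leave alone. Origin: centre of its underside.
- match_tin: Small black rectangular tin, 50 x 54 x 21 mm, on the front of the worktop; leave alone. Origin: centre of its underside.
- teaspoon: Teaspoon with a black handle, 137 mm long, lying along the front of the worktop; leave alone. Origin: near its middle, on its underside.

How it is judged:
By the outcome, as a careful person would: the job done as asked, in the order asked, and still so for the second after the job is handed in, with the robot touching nothing.
It also fails if it takes over 72 s, if anything falls off the work surface, if the arm or the gripper's body presses on something with over 40 N, if the wrist force passes 120 N, or if a joint passes its speed limit or range.

## Robot

A 6-joint arm with a two-finger parallel gripper is mounted at the origin on a cart in front of the work surface, level with it; the furniture and walls round the work are solid. World frame = base frame: x ahead of the robot, y to its left, z up, the work surface at z = 0. Lengths are in m, angles in degrees, forces in N, time in s.
With the tool pointing down it reaches from about 0.25 to 0.725 m from the base axis. Payload 9.7 kg.
Tool frame: the origin (TCP) lies midway between the tips of the shut fingers; the grasp point (between the pads) lies bot.hold_point_z behind it (bot.hold_point_z is the distance from the TCP to the grasp point, in m); z points along the fingers, y is the line along which they close (so a half turn about z gives the same grasp; the last joint's range is limited). The gripper opens to 85 mm and grips with 20 to 120 N. Pads are 22 mm wide; open, the fingers measure 114 mm over their backs; the gripper's body (76 mm by 85 mm) begins 54 mm behind the grasp point. The pads swing forward as they close: fully open they stand 13 mm farther back than shut.
Start: joints at [-66.291, 4.979, 10.078, 95.1, 0, 90], TCP at [0.221, -0.504, 0.231] pointing down, gripper open.
Joint ranges: [-179.16, 179.16], [-48.56, 103.87], [-65.8, 70.77], [-126.05, 130.52], [-82.76, 87.17], [-180, 180]. Speed limits (degrees/s): [127.2, 127.2, 147.25, 180, 180, 180].

## Interface

Orientations are given as [roll, pitch, yaw] about the fixed x, y, z axes, in that order (R = Rz(yaw) Ry(pitch) Rx(roll)).
In Python, from workcell import bot, camera, camera_model, ticket gives the robot as it stands.
- The arm moves only by the tool send_rows, never from a script. Its argument "targets" is text: rows parted by semicolons, each of 5 numbers parted by spaces: the shift along the tool's x, y, z in mm, then the turn about the tool's z in degrees, then the closure in counts, from 0 (fully open) to 255 (shut). A call has 1 to 20 rows; each row is the pose to reach, as a shift and turn from the pose commanded when the call began, along the tool's axes at that moment; what a row does not reach only later rows make up. A row lasts 1/8 s, in which the tool goes at most 62.5 mm and 10.7 degrees, less where a joint would pass 70% of its speed; a pose out of reach is approached as far as the arm can. A call with a gripper value outside its range is refused whole. The fingers move at their own pace and stop on an object; "newtons" is the grip in N (left out, the last holds). Time passes only in rows, so rows that repeat a pose let the fingers close. It gives the time, the measured TCP pose, the force, the opening and the grip force at its end, in the units of the state.
- bot.get_obs(): the state, without advancing time (a new reading comes with each control period).
- camera(name): name is "scene" or "top" or "wrist"; returns the picture (384x512x3 uint8, blue, green, red); there is no depth.
- camera_model(name): a dict with "K" (3x3 intrinsics, pixels), "dist_coeffs" ([k1, k2, p1, p2, k3] as OpenCV has them; the pictures are not rectified), "pose" (4x4, takes a point from camera to world coordinates); the wrist camera has in their place "T_tool_cam" (4x4, takes a point from camera to tool coordinates, whose origin is the TCP and whose axes are the flange's). Camera axes: x right, y down, z forward; pixel columns grow to the right and rows downward; lengths in m; the calibration is good to about 2 mm. A picture is of the moment at which its call begins: read the wrist's pose just before it. camera_model takes no time and is no camera call.
- ticket.job_done(): hands the job in; it is judged then, once.
The state is a dict: "time": time; "q": joint angles; "qd": joint speeds; "joint_efforts": joint torques, N m; "ee_pos": TCP position; "tcp_rot": TCP orientation; "wrist_force": force on the tool from outside, world axes, zero at the start; "torque": the same for the moment, N m; "opening": finger opening in m; "grasp_force": force on a finger pad.
Only numpy, scipy, OpenCV 4.12 (cv2) and the standard library are available. Lean on these libraries where they do the work, as an engineer would, in place of code of your own. Each camera call takes 0.05 s, during which the arm holds its last target. There are 200 camera calls.

## Working session

There is one attempt and no reset: what is moved stays moved. The work goes in short steps, Python scripts to look and compute and a tool call to move; the robot and the scene stay as the last step left them, time stands still between calls to the robot, and variables do not carry over. Pictures are saved under pics/ and viewed, at most 10 in all, crops included, and the job is handed in when it is done.

Besides the shell and the picture viewer there is one more tool, called after "Request:" by a JSON object that holds its "fn" and its "kwargs". send_rows: Moves the arm, as the interface text tells. Its arguments: {"type":"object","properties":{"targets":{"type":"string"},"newtons":{"type":"number"}},"required":["targets"]}

```bash
ls; mkdir -p pics; python3 - <<'E'
from workcell import bot,camera,camera_model
import cv2,numpy as np
o=bot.get_obs();print(o, bot.hold_point_z)
a=camera("scene");b=camera("top")
cv2.imwrite("pics/s0.png",a);cv2.imwrite("pics/t0.png",b)
for n in("scene","top"):
  m=camera_model(n);print(np.round(m["K"],1),m["dist_coeffs"],np.round(m["pose"],3))
E
```

```text
pics
{'time': 0.0, 'q': array([-6.62915004e+01,  5.00854184e+00,  1.00349796e+01,  9.50981818e+01,
       -2.77713544e-03,  8.99998954e+01]), 'qd': array([ 0.00599178, -0.00662518,  0.00052945,  0.0180832 ,  0.01264109,
       -0.00659944]), 'joint_efforts': array([-1.02534937e-03, -5.20385206e+01,  4.64804649e+01,  1.61666167e-02,
       -2.30821379e-04,  2.33772357e-05]), 'ee_pos': array([ 0.22104525, -0.5033866 ,  0.23061231]), 'tcp_rot': array([-1.79928256e+02,  2.77700223e-03,  2.37086078e+01]), 'wrist_force': array([0.17419583, 0.4133734 , 1.20103659]), 'torque': array([ 0.01036017,  0.00014928, -0.00866195]), 'grasp_force': 0.0, 'opening': 0.08535060688452474} 0.0187
[[387.2   0.  259.9]
 [  0.  387.2 191.8]
 [  0.    0.    1. ]] [-0.11570962  0.          0.          0.          0.        ] [[-0.896 -0.266  0.355  0.201]
 [-0.443  0.511 -0.737  0.725]
 [ 0.015 -0.818 -0.575  0.697]
 [ 0.     0.     0.     1.   ]]
[[372.6   0.  252.7]
 [  0.  372.6 189.1]
 [  0.    0.    1. ]] [-0.09957415  0.          0.          0.          0.        ] [[ 0.022 -0.992  0.12   0.438]
 [-1.    -0.023 -0.003 -0.05 ]
 [ 0.006 -0.12  -0.993  1.113]
 [ 0.     0.     0.     1.   ]]
```

View pics/t0.png

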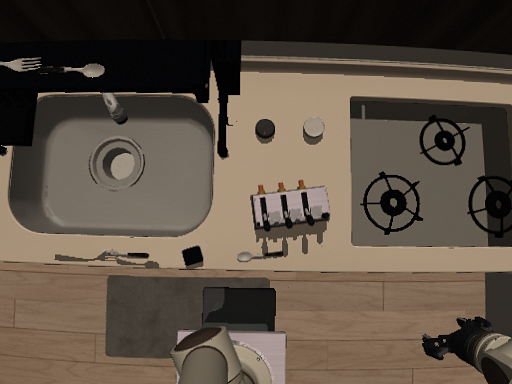

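View pics/s0.png

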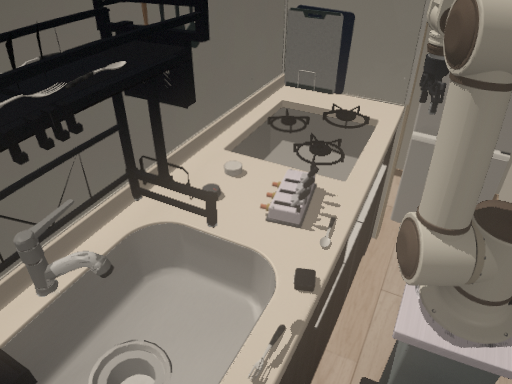

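The top view shows the bank at about (290,207), with the three levers at columns 265/285/305 and the knob near 325. The timer is at (265,128), the tin at (313,127) and the spoon at (265,256). Next I'll crop and measure.

```bash
cat > h.py <<'E'
import cv2,numpy as np
from workcell import bot,camera,camera_model
from scipy.spatial.transform import Rotation as R
def pose(n,o=None):
    m=camera_model(n)
    if n!="wrist": return m,np.array(m["pose"])
    o=o or bot.get_obs();T=np.eye(4)
    T[:3,:3]=R.from_euler("xyz",o["tcp_rot"],degrees=True).as_matrix();T[:3,3]=o["ee_pos"]
    return m,T@np.array(m["T_tool_cam"])
def plane(n,px,z,o=None):
    m,P=pose(n,o)
    u=cv2.undistortPoints(np.float32(px).reshape(-1,1,2),np.array(m["K"]),np.array(m["dist_coeffs"])).reshape(-1,2)
    d=np.c_[u,np.ones(len(u))]@P[:3,:3].T
    return P[:3,3]+d*((z-P[2,3])/d[:,2])[:,None]
def proj(n,X,o=None):
    m,P=pose(n,o);W=np.linalg.inv(P)
    return cv2.projectPoints(np.float64(X).reshape(-1,3),cv2.Rodrigues(W[:3,:3])[0],W[:3,3],np.array(m["K"]),np.array(m["dist_coeffs"]))[0].reshape(-1,2)
E
python3 - <<'E'
from h import *
t=cv2.imread("pics/t0.png");x0,y0=240,165
c=t[y0:y0+80,x0:x0+100]
cv2.imwrite("pics/t0c.png",cv2.resize(c,None,fx=7,fy=7,interpolation=cv2.INTER_CUBIC))
hsv=cv2.cvtColor(t,cv2.COLOR_BGR2HSV)
# bluish-grey housing
b,g,r=[t[...,i].astype(int) for i in range(3)]
m=((b>=r-3)&(b>110)).astype(np.uint8)
m[:y0]=0;m[y0+80:]=0;m[:,:x0]=0;m[:,x0+100:]=0
m=cv2.morphologyEx(m,cv2.MORPH_CLOSE,np.ones((15,15)))
cs=max(cv2.findContours(m,0,2)[0],key=cv2.contourArea)
bx=cv2.boxPoints(cv2.minAreaRect(cs));P=plane("top",bx,.048)
print(bx,P,[np.linalg.norm(P[i]-P[i-1]) for i in range(4)],P.mean(0))
# brass stubs
m=((r-b>90)).astype(np.uint8);m[:165]=0;m[200:]=0;m[:,:240]=0;m[:,330:]=0
n,_,s,ce=cv2.connectedComponentsWithStats(m);print(s[1:,4],ce[1:],plane("top",ce[1:],.025) if n>1 else 0)
E
```

```text
Traceback (most recent call last):
ValueError: max() iterable argument is empty
```

View pics/t0c.png

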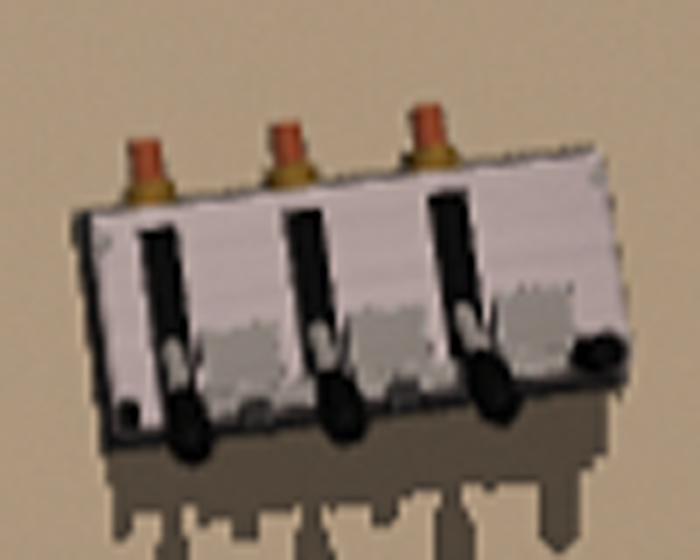

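The crop shows the housing's far corners at crop (92,212) and (598,152). The three grip ends are near (193,440), (345,420) and (497,402), and the knob top is at (600,352).

```bash
python3 - <<'E'
from h import *
f=lambda L:np.array(L,float)/7+[240-.43,165-.43]
hc=plane("top",f([(92,212),(598,152),(622,372),(110,428)]),.048)
tp=plane("top",f([(193,445),(347,427),(499,407)]),.109)
kn=plane("top",f([(602,351)]),.098)
st=plane("top",f([(152,228),(303,210),(449,192)]),.048)
print(hc,tp,kn,sep="\n")
print([np.linalg.norm(hc[i]-hc[i-1]) for i in range(4)])
# fit bank pose on all points
B=np.array([(46,103),(46,-113),(-46,-113),(-46,103),(-58,75),(-58,15),(-58,-45),(-38,-93)])/1e3
W=np.r_[hc,tp,kn][:,:2]
from scipy.optimize import least_squares
F=lambda p:(B@np.array([[np.cos(p[2]),np.sin(p[2])],[-np.sin(p[2]),np.cos(p[2])]])+p[:2]-W)
s=least_squares(lambda p:F(p).ravel(),[.4,-.1,-.1]);p=s.x
print(p,np.round(F(p)*1e3,1))
for z,b in((.0,None),):
  pass
m,P=pose("wrist");print(np.round(camera_model("wrist")["T_tool_cam"],3))
tops=plane("top",[(265,128),(313,127)],.025);print(tops)
E
```

```text
[[ 0.55040355 -0.05374145  0.048     ]
 [ 0.58007116 -0.26244473  0.048     ]
 [ 0.48937295 -0.27237973  0.048     ]
 [ 0.46223501 -0.06302338  0.048     ]]
[[ 0.45504632 -0.09421113  0.109     ]
 [ 0.46317243 -0.15326512  0.109     ]
 [ 0.47201953 -0.21187152  0.109     ]]
[[ 0.49501077 -0.25402729  0.098     ]]
[np.float64(0.0886557719610706), np.float64(0.21080139247787397), np.float64(0.09124072606137741), np.float64(0.21110790923411143)]
[ 0.52104553 -0.15866102  0.13381438] [[ 2.5  3.3]
 [ 1.6 -2.1]
 [ 1.2 -4.4]
 [-0.5  0.3]
 [-1.5  2.1]
 [-1.6  1.7]
 [-2.5  0.9]
 [ 0.8 -1.9]]
[[-0.001 -0.962 -0.273  0.07 ]
 [ 1.    -0.001  0.    -0.   ]
 [-0.001 -0.273  0.962 -0.144]
 [ 0.     0.     0.     1.   ]]
[[ 0.75586684 -0.08630948  0.025     ]
 [ 0.76295234 -0.23134229  0.025     ]]
```

```bash
cat >> h.py <<'E'
BP=np.array([.5210,-.1587]);BY=0.137
def b2w(x,y,z):
    c,s=np.cos(BY),np.sin(BY);return np.array([BP[0]+c*x-s*y,BP[1]+s*x+c*y,z])
def shift(x,y,z,o=None):
    "bank coords (m) -> tool-axis shift mm, turn deg"
    o=o or bot.get_obs();r=R.from_euler("xyz",o["tcp_rot"],degrees=True).as_matrix()
    d=r.T@(b2w(x,y,z)-o["ee_pos"])*1e3;return np.round(d,1),round(o["tcp_rot"][2]-np.degrees(BY),2)
E
python3 -c "
from h import *
print(shift(-.105,-.045,.2))"
```

```text
(array([ 299.9, -180.4,   30.9]), np.float64(15.86))
```

Request:
{"fn": "send_rows", "kwargs": {"targets": "50 -30 5 3 255;100 -60 10 6 255;150 -90 15 9 255;200 -120 20 12 255;250 -150 25 14 255;300 -180 31 15.9 255;300 -180 31 15.9 255;300 -180 31 15.9 255", "newtons": 40}}

```text
time: 1.1
ee_pos: [0.4233, -0.2181, 0.2001]
tcp_rot: [-180.0, 0.0, 7.9]
wrist_force: [-0.5, -0.9, 0.5]
opening: 0.0001
grasp_force: 0.0
```

```bash
python3 - <<'E'
from h import *
o=bot.get_obs();w=camera("wrist");cv2.imwrite("pics/w0.png",w)
print(o["time"],o["ee_pos"],o["tcp_rot"],o["wrist_force"],o["opening"])
for y in(.075,.015,-.045):print(proj("wrist",b2w(-.058,y,.109),o))
print(proj("wrist",b2w(-.038,-.092,.098),o),shift(-.105,-.045,.09,o))
print(proj("wrist",[b2w(.046,.103,.048),b2w(.046,-.113,.048),b2w(-.046,-.113,.048),b2w(-.046,.103,.048)],o))
E
```

```text
1.1 [ 0.42332586 -0.21813487  0.200107  ] [-1.79998678e+02  3.20222819e-02  7.87663251e+00] [-0.48652383 -0.92716181  0.46781637] 0.00012910052496706458
[[110.2673506  139.81445078]]
[[181.24170173 139.09993038]]
[[254.14191979 138.84128893]]
[[309.94211775 113.77833771]] (array([-1.000e-01, -5.000e-01,  1.101e+02]), np.float64(0.03))
[[101.14096799  26.21474137]
 [325.53420065  23.30708897]
 [320.72576383 121.33293358]
 [111.09929193 122.37638569]]
```

View pics/w0.png

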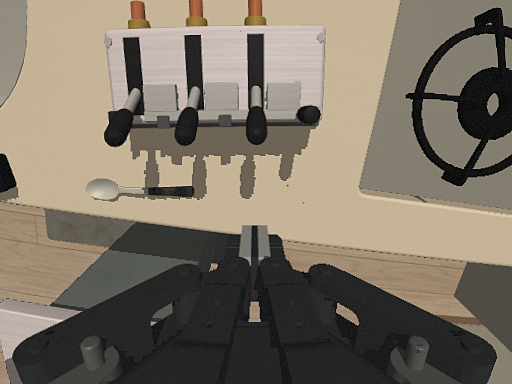

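The wrist view shows the three grip ends at (116,138), (185,136) and (257,135) and the knob at (309,114). This agrees with the fit to within about 4 mm, so I'm adjusting the pose slightly and descending in front of the right lever.

```bash
sed -i 's/^BP=.*/BP=np.array([.5183,-.1611])/' h.py; python3 -c "
from h import *
print(shift(-.098,-.045,.09))"
```

```text
Traceback (most recent call last):
  File "h.py", line 24, in shift
    d=r.T@(b2w(x,y,z)-o["ee_pos"])*1e3;return np.round(d,1),round(o["tcp_rot"][2]-np.degrees(BY),2)
           ~~~^^^^^^^
  File "h.py", line 20, in b2w
    c,s=np.cos(BY),np.sin(BY);return np.array([BP[0]+c*x-s*y,BP[1]+s*x+c*y,z])
               ^^
NameError: name 'BY' is not defined. Did you mean: 'BP'?
```

```bash
sed -i 's/^BP=.*/&;BY=0.137/' h.py; python3 -c "
from h import *
print(shift(-.098,-.045,.09))"
```

```text
(array([  4.3,   0.9, 110.2]), np.float64(-0.06))
```

Request:
{"fn": "send_rows", "kwargs": {"targets": "2 1 50 0 255;4 1 100 0 255;4 1 110 0 255;4 1 110 0 255;10 1 110 0 255;14 1 110 0 255;17 1 110 0 255;17 1 110 0 255"}}

```text
time: 2.15
ee_pos: [0.4408, -0.2168, 0.0905]
tcp_rot: [180.0, -0.0, 7.8]
wrist_force: [0.0, -0.9, 0.3]
opening: -0.0003
grasp_force: 0.0
```

Request:
{"fn": "send_rows", "kwargs": {"targets": "1.5 0 0 0 255;3 0 0 0 255;3 0 0 0 255;3 0 0 0 255"}}

```text
time: 2.65
ee_pos: [0.4433, -0.2164, 0.0903]
tcp_rot: [-180.0, 0.0, 7.8]
wrist_force: [0.3, 0.8, 0.1]
opening: 0.0004
grasp_force: 0.0
```

Request:
{"fn": "send_rows", "kwargs": {"targets": "1.5 0 0 0 255;3 0 0 0 255;3 0 0 0 255;3 0 0 0 255"}}

```text
time: 3.15
ee_pos: [0.4464, -0.216, 0.0903]
tcp_rot: [-180.0, 0.0, 7.8]
wrist_force: [0.1, 0.4, -0.1]
opening: 0.0001
grasp_force: 0.0
```

Request:
{"fn": "send_rows", "kwargs": {"targets": "1 0 0 0 255;2 0 0 0 255;2 0 0 0 255"}}

```text
time: 3.52
ee_pos: [0.4484, -0.2157, 0.0903]
tcp_rot: [180.0, -0.0, 7.8]
wrist_force: [-0.5, -0.3, 0.1]
opening: -0.0002
grasp_force: 0.0
```

Request:
{"fn": "send_rows", "kwargs": {"targets": "1 0 0 0 255;2 0 0 0 255;2 0 0 0 255"}}

```text
time: 3.9
ee_pos: [0.4504, -0.2154, 0.0903]
tcp_rot: [-180.0, 0.0, 7.8]
wrist_force: [-0.1, -0.7, -0.3]
opening: 0.0001
grasp_force: 0.0
```

Request:
{"fn": "send_rows", "kwargs": {"targets": "1 0 0 0 255;2 0 0 0 255;2 0 0 0 255"}}

```text
time: 4.28
ee_pos: [0.4523, -0.2152, 0.0903]
tcp_rot: [-180.0, 0.0, 7.8]
wrist_force: [0.4, 0.7, -0.3]
opening: -0.0
grasp_force: 0.0
```

Request:
{"fn": "send_rows", "kwargs": {"targets": "1 0 0 0 255;2 0 0 0 255;2 0 0 0 255"}}

```text
time: 4.65
ee_pos: [0.4541, -0.2149, 0.0903]
tcp_rot: [-180.0, 0.0, 7.8]
wrist_force: [-2.5, -0.4, 1.6]
opening: -0.0001
grasp_force: 1.3
```

Request:
{"fn": "send_rows", "kwargs": {"targets": "1 0 0 0 255;2 0 0 0 255;2 0 0 0 255"}}

```text
time: 5.03
ee_pos: [0.4563, -0.2147, 0.0904]
tcp_rot: [180.0, -0.0, 7.8]
wrist_force: [-3.9, -0.9, 3.7]
opening: -0.0001
grasp_force: 2.0
```

Request:
{"fn": "send_rows", "kwargs": {"targets": "1 0 0 0 255;2 0 0 0 255;2 0 0 0 255"}}

```text
time: 5.4
ee_pos: [0.4582, -0.2144, 0.0903]
tcp_rot: [180.0, 0.0, 7.8]
wrist_force: [-4.0, -0.4, 4.6]
opening: -0.0001
grasp_force: 2.6
```

Request:
{"fn": "send_rows", "kwargs": {"targets": "1 0 0 0 255;1.5 0 0 0 255;1.5 0 0 0 255"}}

```text
time: 5.78
ee_pos: [0.4588, -0.2143, 0.0906]
tcp_rot: [180.0, 0.1, 7.8]
wrist_force: [-10.8, -1.2, 7.4]
opening: 0.0003
grasp_force: 5.5
```

The right lever is held: it reached about 13 N after 5 mm. I'm backing off and moving to the middle one.

Request:
{"fn": "send_rows", "kwargs": {"targets": "-10 0 0 0 255;-16 0 0 0 255;-16 -30 0 0 255;-16 -60 0 0 255;-16 -60 0 0 255;-10 -60 0 0 255;-7 -60 0 0 255;-7 -60 0 0 255"}}

```text
time: 6.78
ee_pos: [0.4449, -0.1561, 0.0901]
tcp_rot: [-180.0, 0.0, 7.8]
wrist_force: [-1.9, 0.0, -0.5]
opening: 0.0
grasp_force: 0.0
```

Request:
{"fn": "send_rows", "kwargs": {"targets": "1 0 0 0 255;2 0 0 0 255;2 0 0 0 255"}}

```text
time: 7.15
ee_pos: [0.4465, -0.1556, 0.0904]
tcp_rot: [180.0, 0.0, 7.8]
wrist_force: [-2.8, -1.6, 2.9]
opening: 0.0001
grasp_force: 1.8
```

Request:
{"fn": "send_rows", "kwargs": {"targets": "1 0 0 0 255;2 0 0 0 255;2 0 0 0 255"}}

```text
time: 7.52
ee_pos: [0.4487, -0.155, 0.0903]
tcp_rot: [-180.0, -0.0, 7.8]
wrist_force: [-3.7, -0.5, 1.4]
opening: 0.0002
grasp_force: 1.7
```

Request:
{"fn": "send_rows", "kwargs": {"targets": "1 0 0 0 255;2 0 0 0 255;2 0 0 0 255"}}

```text
time: 7.9
ee_pos: [0.4507, -0.1548, 0.0902]
tcp_rot: [-180.0, -0.0, 7.8]
wrist_force: [-3.3, -0.6, 2.1]
opening: 0.0001
grasp_force: 1.4
```

Request:
{"fn": "send_rows", "kwargs": {"targets": "1 0 0 0 255;1.5 0 0 0 255;1.5 0 0 0 255"}}

```text
time: 8.28
ee_pos: [0.4522, -0.1546, 0.0903]
tcp_rot: [-180.0, -0.0, 7.8]
wrist_force: [-2.9, 0.1, 1.7]
opening: -0.0002
grasp_force: 1.5
```

Request:
{"fn": "send_rows", "kwargs": {"targets": "1 0 0 0 255;2 0 0 0 255;2 0 0 0 255"}}

```text
time: 8.65
ee_pos: [0.4542, -0.1544, 0.0903]
tcp_rot: [180.0, -0.0, 7.8]
wrist_force: [-1.2, 0.1, 1.9]
opening: -0.0
grasp_force: 1.2
```

Request:
{"fn": "send_rows", "kwargs": {"targets": "1 0 0 0 255;2 0 0 0 255;2 0 0 0 255"}}

```text
time: 9.02
ee_pos: [0.4562, -0.1541, 0.0903]
tcp_rot: [-180.0, -0.0, 7.8]
wrist_force: [-1.5, -0.2, 1.5]
opening: 0.0001
grasp_force: 1.1
```

Request:
{"fn": "send_rows", "kwargs": {"targets": "1 0 0 0 255;2 0 0 0 255;2 0 0 0 255"}}

```text
time: 9.4
ee_pos: [0.4582, -0.1538, 0.0903]
tcp_rot: [-180.0, -0.0, 7.8]
wrist_force: [-1.9, -0.4, 1.8]
opening: 0.0003
grasp_force: 1.0
```

Request:
{"fn": "send_rows", "kwargs": {"targets": "4 0 0 0 255;9 0 0 0 255;14 0 0 0 255;19 0 0 0 255;24 0 0 0 255;29 0 0 0 255;34 0 0 0 255;34 0 0 0 255"}}

```text
time: 10.4
ee_pos: [0.4922, -0.1491, 0.0902]
tcp_rot: [-180.0, -0.0, 7.8]
wrist_force: [0.7, -0.4, 0.1]
opening: -0.0001
grasp_force: 0.0
```

Request:
{"fn": "send_rows", "kwargs": {"targets": "5 0 0 0 255;10 0 0 0 255;15 0 0 0 255;20 0 0 0 255;25 0 0 0 255;30 0 0 0 255;34 0 0 0 255;34 0 0 0 255"}}

```text
time: 11.4
ee_pos: [0.5259, -0.1446, 0.0903]
tcp_rot: [180.0, -0.0, 7.8]
wrist_force: [0.1, -0.2, -0.0]
opening: -0.0001
grasp_force: 0.1
```

Request:
{"fn": "send_rows", "kwargs": {"targets": "2 0 0 0 255;4 0 0 0 255;4 0 0 0 255"}}

```text
time: 11.78
ee_pos: [0.5295, -0.1441, 0.0903]
tcp_rot: [180.0, -0.0, 7.8]
wrist_force: [-0.5, -0.5, -0.5]
opening: -0.0003
grasp_force: 0.4
```

Request:
{"fn": "send_rows", "kwargs": {"targets": "2 0 0 0 255;4 0 0 0 255;4 0 0 0 255"}}

```text
time: 12.15
ee_pos: [0.5336, -0.1435, 0.0903]
tcp_rot: [180.0, -0.0, 7.8]
wrist_force: [-0.7, -0.0, 0.1]
opening: -0.0003
grasp_force: 0.4
```

Request:
{"fn": "send_rows", "kwargs": {"targets": "2 0 0 0 255;4 0 0 0 255;4 0 0 0 255"}}

```text
time: 12.52
ee_pos: [0.5375, -0.1429, 0.0903]
tcp_rot: [180.0, -0.0, 7.8]
wrist_force: [-0.5, 0.1, -0.0]
opening: -0.0001
grasp_force: 0.3
```

Request:
{"fn": "send_rows", "kwargs": {"targets": "1 0 0 0 255;3 0 0 0 255;3 0 0 0 255"}}

```text
time: 12.9
ee_pos: [0.5405, -0.1426, 0.0903]
tcp_rot: [180.0, -0.0, 7.8]
wrist_force: [-0.1, -0.4, -0.2]
opening: 0.0002
grasp_force: 0.3
```

```bash
python3 - <<'E'
from h import *
w=camera("wrist");t=camera("top")[150:250,230:350]
t=cv2.resize(t,(461,384),interpolation=cv2.INTER_CUBIC)
cv2.imwrite("pics/c1.png",cv2.resize(np.hstack([w[:, 60:400],t]),None,fx=.95,fy=.95))
print(bot.get_obs()["wrist_force"])
E
```

```text
[-0.44120072  0.28603699 -0.30385065]
```

View pics/c1.png

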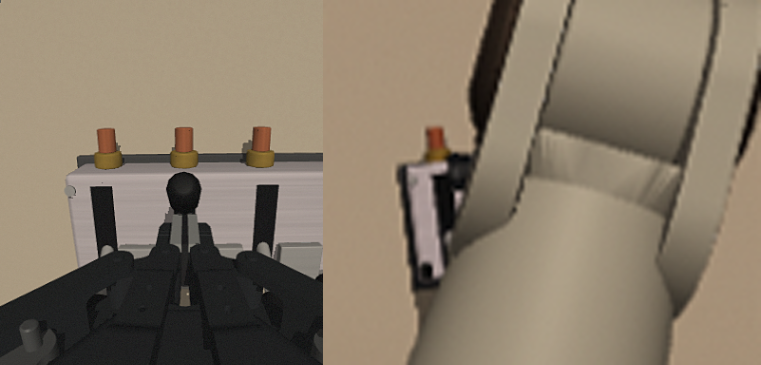

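The wrist view shows the middle lever's grip end at (184,190), straight ahead of the fingers and leaning away. There is no stop force yet, so I'll keep pushing.

Request:
{"fn": "send_rows", "kwargs": {"targets": "1 0 0 0 255;2 0 0 0 255;2 0 0 0 255"}}

```text
time: 13.38
ee_pos: [0.542, -0.1423, 0.0901]
tcp_rot: [-180.0, 0.0, 7.8]
wrist_force: [-3.8, -1.3, 0.5]
opening: 0.0001
grasp_force: 1.3
```

Request:
{"fn": "send_rows", "kwargs": {"targets": "1 0 0 0 255;2 0 0 0 255;2 0 0 0 255"}}

```text
time: 13.75
ee_pos: [0.5431, -0.1422, 0.0898]
tcp_rot: [-180.0, 0.2, 7.8]
wrist_force: [-7.8, -1.4, 1.0]
opening: 0.0003
grasp_force: 3.2
```

Request:
{"fn": "send_rows", "kwargs": {"targets": "1 0 0 0 255;1.5 0 0 0 255;1.5 0 0 0 255"}}

```text
time: 14.12
ee_pos: [0.5438, -0.142, 0.0896]
tcp_rot: [-180.0, 0.2, 7.8]
wrist_force: [-11.4, -1.5, 1.1]
opening: -0.0
grasp_force: 4.9
```

The end stop was felt at about 11 N, so the middle lever is over. I'll retract and try the left one.

Request:
{"fn": "send_rows", "kwargs": {"targets": "-20 0 0 0 255;-45 0 0 0 255;-75 0 0 0 255;-100 0 0 0 255;-113 0 0 0 255;-113 0 0 0 255;-113 -30 0 0 255;-113 -60 0 0 255;-113 -60 0 0 255;-108 -60 0 0 255;-105 -60 0 0 255;-105 -60 0 0 255"}}

```text
time: 15.62
ee_pos: [0.4339, -0.0971, 0.0901]
tcp_rot: [-180.0, 0.0, 7.8]
wrist_force: [0.4, 0.9, -0.0]
opening: 0.0002
grasp_force: 0.0
```

Request:
{"fn": "send_rows", "kwargs": {"targets": "2 0 0 0 255;4 0 0 0 255;4 0 0 0 255"}}

```text
time: 16.0
ee_pos: [0.4372, -0.0963, 0.0903]
tcp_rot: [180.0, 0.0, 7.8]
wrist_force: [-3.5, -1.9, 2.9]
opening: 0.0
grasp_force: 2.1
```

Request:
{"fn": "send_rows", "kwargs": {"targets": "1 0 0 0 255;2 0 0 0 255;2 0 0 0 255"}}

```text
time: 16.38
ee_pos: [0.4393, -0.0958, 0.0904]
tcp_rot: [-180.0, 0.0, 7.8]
wrist_force: [-3.6, -0.3, 3.3]
opening: -0.0001
grasp_force: 2.3
```

Request:
{"fn": "send_rows", "kwargs": {"targets": "1 0 0 0 255;2 0 0 0 255;2 0 0 0 255"}}

```text
time: 16.75
ee_pos: [0.4416, -0.0955, 0.0903]
tcp_rot: [-180.0, -0.0, 7.8]
wrist_force: [-2.9, 0.0, 2.5]
opening: -0.0
grasp_force: 1.6
```

Request:
{"fn": "send_rows", "kwargs": {"targets": "1 0 0 0 255;1.5 0 0 0 255;1.5 0 0 0 255"}}

```text
time: 17.12
ee_pos: [0.443, -0.0953, 0.0903]
tcp_rot: [180.0, -0.0, 7.8]
wrist_force: [-3.4, -0.6, 2.1]
opening: -0.0005
grasp_force: 1.8
```

Request:
{"fn": "send_rows", "kwargs": {"targets": "1 0 0 0 255;1.5 0 0 0 255;1.5 0 0 0 255"}}

```text
time: 17.5
ee_pos: [0.4445, -0.0952, 0.0903]
tcp_rot: [180.0, -0.0, 7.8]
wrist_force: [-3.8, -0.1, 3.5]
opening: -0.0
grasp_force: 1.9
```

Request:
{"fn": "send_rows", "kwargs": {"targets": "1 0 0 0 255;1.5 0 0 0 255;1.5 0 0 0 255"}}

```text
time: 17.88
ee_pos: [0.446, -0.095, 0.0903]
tcp_rot: [180.0, -0.0, 7.8]
wrist_force: [-2.8, -0.0, 2.1]
opening: 0.0002
grasp_force: 1.9
```

Request:
{"fn": "send_rows", "kwargs": {"targets": "1 0 0 0 255;2 0 0 0 255;2 0 0 0 255"}}

```text
time: 18.25
ee_pos: [0.448, -0.0947, 0.0903]
tcp_rot: [-180.0, -0.0, 7.8]
wrist_force: [-2.8, -0.7, 2.7]
opening: 0.0001
grasp_force: 1.7
```

Request:
{"fn": "send_rows", "kwargs": {"targets": "1 0 0 0 255;2 0 0 0 255;2 0 0 0 255"}}

```text
time: 18.62
ee_pos: [0.45, -0.0944, 0.0903]
tcp_rot: [-180.0, -0.0, 7.8]
wrist_force: [-3.3, -0.1, 2.7]
opening: 0.0003
grasp_force: 1.5
```

The left lever is free. I'll throw it over.

Request:
{"fn": "send_rows", "kwargs": {"targets": "4 0 0 0 255;9 0 0 0 255;14 0 0 0 255;19 0 0 0 255;24 0 0 0 255;29 0 0 0 255;34 0 0 0 255;39 0 0 0 255;44 0 0 0 255;49 0 0 0 255;54 0 0 0 255;59 0 0 0 255;64 0 0 0 255;69 0 0 0 255;74 0 0 0 255;78 0 0 0 255;81 0 0 0 255;81 0 0 0 255"}}

```text
time: 20.88
ee_pos: [0.5306, -0.0833, 0.0904]
tcp_rot: [180.0, -0.0, 7.8]
wrist_force: [-0.3, -0.1, 0.6]
opening: -0.0003
grasp_force: 0.0
```

Request:
{"fn": "send_rows", "kwargs": {"targets": "1 0 0 0 255;3 0 0 0 255;3 0 0 0 255"}}

```text
time: 21.25
ee_pos: [0.5331, -0.083, 0.0903]
tcp_rot: [180.0, 0.0, 7.8]
wrist_force: [-2.2, -0.2, 0.9]
opening: 0.0002
grasp_force: 0.9
```

Request:
{"fn": "send_rows", "kwargs": {"targets": "1 0 0 0 255;2 0 0 0 255;2 0 0 0 255"}}

```text
time: 21.62
ee_pos: [0.5341, -0.0828, 0.0898]
tcp_rot: [-180.0, 0.1, 7.8]
wrist_force: [-6.6, -0.3, 1.2]
opening: 0.0002
grasp_force: 2.8
```

Request:
{"fn": "send_rows", "kwargs": {"targets": "1 0 0 0 255;1.5 0 0 0 255;1.5 0 0 0 255"}}

```text
time: 22.0
ee_pos: [0.5348, -0.0827, 0.0895]
tcp_rot: [-180.0, 0.2, 7.8]
wrist_force: [-10.0, -2.0, -0.1]
opening: -0.0001
grasp_force: 4.4
```

The left lever is over. Next is the right one.

Request:
{"fn": "send_rows", "kwargs": {"targets": "-20 0 0 0 255;-45 0 0 0 255;-75 0 0 0 255;-100 0 0 0 255;-113 0 0 0 255;-113 0 0 0 255;-113 40 0 0 255;-113 80 0 0 255;-113 120 0 0 255;-113 120 0 0 255;-107 120 0 0 255;-100 120 0 0 255;-97 120 0 0 255;-97 120 0 0 255"}}

```text
time: 23.75
ee_pos: [0.4571, -0.2141, 0.0903]
tcp_rot: [180.0, -0.0, 7.9]
wrist_force: [-0.1, 0.1, 0.9]
opening: -0.0001
grasp_force: 0.0
```

Request:
{"fn": "send_rows", "kwargs": {"targets": "1 0 0 0 255;2 0 0 0 255;2 0 0 0 255"}}

```text
time: 24.12
ee_pos: [0.4584, -0.2143, 0.0904]
tcp_rot: [-180.0, 0.0, 7.8]
wrist_force: [-3.4, 1.9, 1.7]
opening: -0.0003
grasp_force: 1.6
```

Request:
{"fn": "send_rows", "kwargs": {"targets": "1 0 0 0 255;2 0 0 0 255;2 0 0 0 255"}}

```text
time: 24.5
ee_pos: [0.4608, -0.2141, 0.0904]
tcp_rot: [180.0, -0.0, 7.8]
wrist_force: [-2.7, 0.5, 3.1]
opening: -0.0001
grasp_force: 1.5
```

Request:
{"fn": "send_rows", "kwargs": {"targets": "1 0 0 0 255;2 0 0 0 255;2 0 0 0 255"}}

```text
time: 24.88
ee_pos: [0.4629, -0.2138, 0.0903]
tcp_rot: [180.0, -0.0, 7.8]
wrist_force: [-2.1, -0.1, 1.8]
opening: -0.0001
grasp_force: 1.2
```

Request:
{"fn": "send_rows", "kwargs": {"targets": "1 0 0 0 255;1.5 0 0 0 255;1.5 0 0 0 255"}}

```text
time: 25.25
ee_pos: [0.4643, -0.2135, 0.0903]
tcp_rot: [-180.0, -0.0, 7.8]
wrist_force: [-2.4, -0.5, 2.0]
opening: 0.0002
grasp_force: 1.3
```

Request:
{"fn": "send_rows", "kwargs": {"targets": "1 0 0 0 255;1.5 0 0 0 255;1.5 0 0 0 255"}}

```text
time: 25.62
ee_pos: [0.4658, -0.2133, 0.0903]
tcp_rot: [-180.0, -0.0, 7.8]
wrist_force: [-1.3, -0.4, 2.2]
opening: -0.0002
grasp_force: 1.3
```

Request:
{"fn": "send_rows", "kwargs": {"targets": "4 0 0 0 255;9 0 0 0 255;14 0 0 0 255;19 0 0 0 255;24 0 0 0 255;29 0 0 0 255;34 0 0 0 255;39 0 0 0 255;44 0 0 0 255;49 0 0 0 255;54 0 0 0 255;59 0 0 0 255;64 0 0 0 255;69 0 0 0 255;74 0 0 0 255;78 0 0 0 255;81 0 0 0 255;81 0 0 0 255"}}

```text
time: 27.88
ee_pos: [0.5464, -0.2023, 0.0904]
tcp_rot: [180.0, -0.0, 7.8]
wrist_force: [-1.2, 0.7, -0.3]
opening: 0.0001
grasp_force: 0.1
```

Request:
{"fn": "send_rows", "kwargs": {"targets": "1 0 0 0 255;3 0 0 0 255;3 0 0 0 255"}}

```text
time: 28.25
ee_pos: [0.549, -0.202, 0.0903]
tcp_rot: [180.0, -0.0, 7.8]
wrist_force: [-1.6, 0.1, -0.3]
opening: 0.0003
grasp_force: 0.4
```

Request:
{"fn": "send_rows", "kwargs": {"targets": "1 0 0 0 255;2 0 0 0 255;2 0 0 0 255"}}

```text
time: 28.62
ee_pos: [0.5507, -0.2017, 0.0902]
tcp_rot: [-180.0, 0.0, 7.8]
wrist_force: [-2.2, -0.5, 0.3]
opening: -0.0
grasp_force: 1.2
```

Request:
{"fn": "send_rows", "kwargs": {"targets": "0.5 0 0 0 255;1 0 0 0 255;1 0 0 0 255"}}

```text
time: 29.0
ee_pos: [0.5514, -0.2016, 0.09]
tcp_rot: [-180.0, 0.1, 7.8]
wrist_force: [-6.3, -2.2, -0.1]
opening: 0.0004
grasp_force: 2.2
```

Request:
{"fn": "send_rows", "kwargs": {"targets": "0.7 0 0 0 255;1.3 0 0 0 255;1.3 0 0 0 255"}}

```text
time: 29.38
ee_pos: [0.552, -0.2015, 0.0898]
tcp_rot: [-180.0, 0.2, 7.8]
wrist_force: [-7.8, -2.1, -0.0]
opening: 0.0
grasp_force: 3.5
```

Request:
{"fn": "send_rows", "kwargs": {"targets": "-20 0 0 0 255;-50 0 0 0 255;-80 0 -20 0 255;-110 20 -60 0 255;-130 50 -90 0 255;-130 60 -100 0 255;-130 60 -100 0 255;-130 60 -100 0 255"}}

```text
time: 30.38
ee_pos: [0.4328, -0.2776, 0.1889]
tcp_rot: [-179.9, 0.1, 7.9]
wrist_force: [-0.1, 0.1, -0.7]
opening: -0.0004
grasp_force: 0.0
```

```bash
python3 - <<'E'
from h import *
o=bot.get_obs();w=camera("wrist");cv2.imwrite("pics/w2.png",w)
print(proj("wrist",[b2w(-.038,-.095,.098),b2w(.058,.075,.109),b2w(.058,.015,.109),b2w(.058,-.045,.109)],o))
print(o["ee_pos"],shift(-.038,-.13,.07,o))
E
```

```text
[[244.05783563 119.13377008]
 [ 14.68265127  -6.59825136]
 [ 89.59627262 -13.72358518]
 [171.42951808 -18.01457417]]
[ 0.43278811 -0.27762685  0.18893721] (array([ 62.8,  26.4, 118.8]), np.float64(0.0))
```

View pics/w2.png

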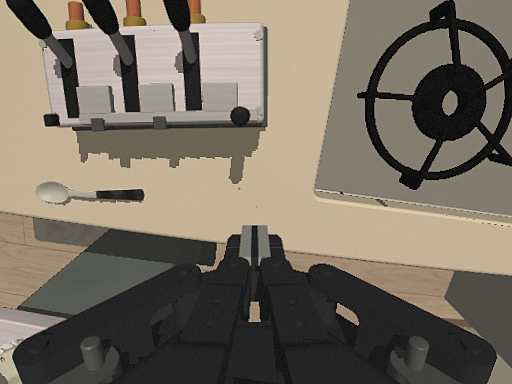

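The picture shows all three levers leaning away, with the knob at (240,116), about where predicted. I'll descend on the knob's right side.

Request:
{"fn": "send_rows", "kwargs": {"targets": "35 20 0 0 255;64 27 0 0 255;64 27 0 0 255;64 27 45 0 255;64 27 90 0 255;64 27 116 0 255;64 27 116 0 255;64 27 116 0 255"}}

```text
time: 31.42
ee_pos: [0.4998, -0.2964, 0.0756]
tcp_rot: [180.0, -0.1, 7.8]
wrist_force: [-0.3, -0.5, 0.8]
opening: -0.0001
grasp_force: 0.0
```

Request:
{"fn": "send_rows", "kwargs": {"targets": "0 -4 0 0 255;0 -8 0 0 255;0 -10 0 0 255;0 -10 0 0 255"}}

```text
time: 31.92
ee_pos: [0.4983, -0.2865, 0.0745]
tcp_rot: [180.0, -0.0, 7.8]
wrist_force: [-0.3, 1.0, -0.7]
opening: 0.0003
grasp_force: 0.0
```

Request:
{"fn": "send_rows", "kwargs": {"targets": "0 -2 0 0 255;0 -4 0 0 255;0 -4 0 0 255"}}

```text
time: 32.3
ee_pos: [0.4977, -0.2825, 0.0742]
tcp_rot: [-180.0, 0.0, 7.8]
wrist_force: [-0.4, -0.4, -0.3]
opening: 0.0002
grasp_force: 0.0
```

Request:
{"fn": "send_rows", "kwargs": {"targets": "0 -2 0 0 255;0 -4 0 0 255;0 -4 0 0 255"}}

```text
time: 32.67
ee_pos: [0.4972, -0.2786, 0.0743]
tcp_rot: [180.0, -0.0, 7.8]
wrist_force: [-0.6, -1.0, -0.2]
opening: -0.0002
grasp_force: 0.0
```

Request:
{"fn": "send_rows", "kwargs": {"targets": "0 -1 0 0 255;0 -2 0 0 255;0 -2 0 0 255"}}

```text
time: 33.05
ee_pos: [0.4969, -0.2769, 0.0743]
tcp_rot: [180.0, -0.0, 7.8]
wrist_force: [0.8, -2.5, 0.9]
opening: 0.0002
grasp_force: 1.5
```

Contact. I'll slide it left in steps.

Request:
{"fn": "send_rows", "kwargs": {"targets": "0 -2 0 0 255;0 -4 0 0 255;0 -5 0 0 255;0 -5 0 0 255"}}

```text
time: 33.55
ee_pos: [0.4962, -0.2715, 0.0743]
tcp_rot: [-180.0, 0.0, 7.8]
wrist_force: [-0.1, -2.2, 0.7]
opening: -0.0001
grasp_force: 1.0
```

Request:
{"fn": "send_rows", "kwargs": {"targets": "0 -2 0 0 255;0 -4 0 0 255;0 -5 0 0 255;0 -5 0 0 255"}}

```text
time: 34.05
ee_pos: [0.4955, -0.2666, 0.0743]
tcp_rot: [-180.0, 0.0, 7.8]
wrist_force: [-1.2, -2.0, 0.5]
opening: -0.0003
grasp_force: 1.0
```

Request:
{"fn": "send_rows", "kwargs": {"targets": "0 -2 0 0 255;0 -4 0 0 255;0 -5 0 0 255;0 -5 0 0 255"}}

```text
time: 34.55
ee_pos: [0.4948, -0.2617, 0.0743]
tcp_rot: [-180.0, -0.0, 7.8]
wrist_force: [-0.3, -1.9, -0.5]
opening: -0.0
grasp_force: 1.0
```

Request:
{"fn": "send_rows", "kwargs": {"targets": "0 -2 0 0 255;0 -4 0 0 255;0 -5 0 0 255;0 -5 0 0 255"}}

```text
time: 35.05
ee_pos: [0.4942, -0.2567, 0.0742]
tcp_rot: [-180.0, 0.0, 7.8]
wrist_force: [-1.0, -2.4, 0.6]
opening: -0.0001
grasp_force: 1.0
```

Request:
{"fn": "send_rows", "kwargs": {"targets": "0 -1 0 0 255;0 -2 0 0 255;0 -2 0 0 255"}}

```text
time: 35.42
ee_pos: [0.4939, -0.2548, 0.0743]
tcp_rot: [-180.0, 0.0, 7.8]
wrist_force: [-1.2, -3.7, 0.1]
opening: -0.0002
grasp_force: 1.2
```

Request:
{"fn": "send_rows", "kwargs": {"targets": "0 -1 0 0 255;0 -2 0 0 255;0 -2 0 0 255"}}

```text
time: 35.8
ee_pos: [0.4936, -0.2528, 0.0743]
tcp_rot: [-180.0, 0.0, 7.8]
wrist_force: [-1.1, -2.6, 0.1]
opening: 0.0004
grasp_force: 1.2
```

Request:
{"fn": "send_rows", "kwargs": {"targets": "0 -1 0 0 255;0 -1.5 0 0 255;0 -1.5 0 0 255"}}

```text
time: 36.17
ee_pos: [0.4934, -0.2518, 0.0743]
tcp_rot: [180.0, 0.0, 7.8]
wrist_force: [-0.9, -5.7, 0.3]
opening: 0.0001
grasp_force: 2.6
```

Request:
{"fn": "send_rows", "kwargs": {"targets": "0 -0.5 0 0 255;0 -1 0 0 255;0 -1 0 0 255"}}

```text
time: 36.55
ee_pos: [0.4934, -0.2516, 0.0744]
tcp_rot: [179.9, 0.0, 7.8]
wrist_force: [-1.7, -9.5, -1.1]
opening: -0.0002
grasp_force: 4.8
```

Request:
{"fn": "send_rows", "kwargs": {"targets": "0 -0.5 0 0 255;0 -1 0 0 255;0 -1 0 0 255"}}

```text
time: 36.92
ee_pos: [0.4934, -0.2515, 0.0745]
tcp_rot: [179.8, -0.0, 7.7]
wrist_force: [-0.0, -14.3, -2.1]
opening: 0.0002
grasp_force: 7.1
```

Request:
{"fn": "send_rows", "kwargs": {"targets": "0 10 0 0 255;0 30 0 0 255;0 30 -40 0 255;0 30 -90 0 255;-60 10 -110 0 255;-70 0 -115 0 255;-70 0 -115 0 255;-70 0 -115 0 255"}}

```text
time: 37.92
ee_pos: [0.4244, -0.2595, 0.1888]
tcp_rot: [-180.0, -0.0, 7.8]
wrist_force: [0.2, -0.2, 0.8]
opening: -0.0
grasp_force: 0.0
```

```bash
python3 - <<'E'
from h import *
o=bot.get_obs();w=camera("wrist");cv2.imwrite("pics/w3.png",w)
print(proj("wrist",[b2w(-.036,-.095,.098),b2w(-.036,-.065,.098)],o),o["wrist_force"])
E
```

```text
[[267.7338812  109.19662369]
 [230.18153512 109.28241555]] [ 0.16497898 -0.15468212  0.82327346]
```

View pics/w3.png

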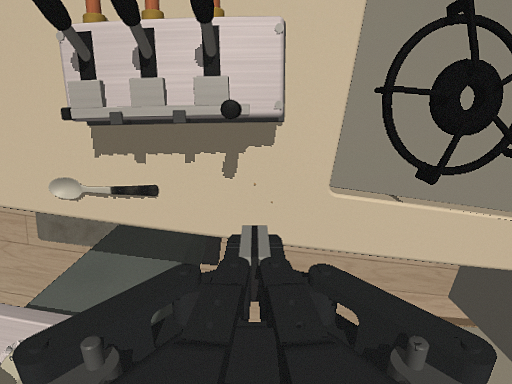

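The knob is at (231,109), matching the predicted home position (230,109). The teeth are across the three thrown levers and the robot is clear of everything.

```bash
python3 -c "
from workcell import ticket
print(ticket.job_done())"
```

```text
the job is handed in; nothing more can be done
None
```

The job is handed in: all three levers are fully over (order middle, left, right) and the comb is home, with about 14 N the highest force read on the bank and the arm clear at about 38 s.

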